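# Stand the deep sockets in the tray in the order of the short ones

## Task

The short impact sockets already stand in the back row of the red tray in the order the job needs them. Move the four deep sockets one by one from the grey strip into the empty front row in the same order, so that each stands upright, hexagon up, in the bay directly in front of the short socket of its own diameter. Leave the short sockets standing where they are.

Things in the scene. Friction and masses are not known exactly. Their poses are not given: they have to be found in the camera images.
- deep23: deep impact socket, smallest of four: plain dark steel cylinder 23 mm across and 78 mm tall, open 14 mm hexagon on top; starts upright in one of the four bays of the grey strip, about in its middle. Origin: centre of its underside; z up its axis. Mass about 0.15 kg.
- deep30: deep impact socket, second smallest of four: plain dark steel cylinder 30 mm across and 78 mm tall, open 21 mm hexagon on top; starts upright in one of the four bays of the grey strip, about in its middle. Origin: centre of its underside; z up its axis. Mass about 0.25 kg.
- deep38: deep impact socket, second largest of four: plain dark steel cylinder 38 mm across and 78 mm tall, open 27 mm hexagon on top; starts upright in one of the four bays of the grey strip, about in its middle. Origin: centre of its underside; z up its axis. Mass about 0.4 kg.
- deep46: deep impact socket, largest of four: plain dark steel cylinder 46 mm across and 78 mm tall, open 34 mm hexagon on top; starts upright in one of the four bays of the grey strip, about in its middle. Origin: centre of its underside; z up its axis. Mass about 0.6 kg.
- short23: short impact socket, smallest of four: same diameter (23 mm), hexagon and finish as the deep one of its size but 38 mm tall; loose, stands upright in one of the four back-row bays of the red tray, within 5 mm of its middle. Origin: centre of its underside; z up its axis.
- short30: short impact socket, second smallest of four: same diameter (30 mm), hexagon and finish as the deep one of its size but 38 mm tall; loose, stands upright in one of the four back-row bays of the red tray, within 5 mm of its middle. Origin: centre of its underside; z up its axis.
- short38: short impact socket, second largest of four: same diameter (38 mm), hexagon and finish as the deep one of its size but 38 mm tall; loose, stands upright in one of the four back-row bays of the red tray, within 5 mm of its middle. Origin: centre of its underside; z up its axis.
- short46: short impact socket, largest of four: same diameter (46 mm), hexagon and finish as the deep one of its size but 38 mm tall; loose, stands upright in one of the four back-row bays of the red tray, within 5 mm of its middle. Origin: centre of its underside; z up its axis.
- tray: red steel tray, fixed, 155 (x) by 271 mm (y). Origin: centre of underside, on the bench; x away from the robot (+-0.2 rad), z up. Two rows of four bays, each 73 (x) by 64 mm (y) inside; floor 3 mm thick, dividers 12 mm high. Bay middles: back row x=+38 mm (short sockets), front row, nearer the robot, x=-38 mm (empty); both at y=-100.5, -33.5, 33.5, 100.5 mm. Bays of equal y belong together.
- strip: grey steel strip, fixed, 79 (x) by 271 mm (y), left or right of the tray. Origin: centre of underside, on the bench; x away from the robot (+-0.2 rad), z up. One row of four bays holding the deep sockets, each 73 (x) by 64 mm (y) inside; floor 3 mm thick, dividers 12 mm high; bay middles at x=0, y=-100.5, -33.5, 33.5, 100.5 mm.
Mind the look-alikes: they are no part of the job. What is shaped like the deep46 but purple is not meant. Leave any blue look-alike of the deep38 alone.

How it is judged:
At the end, for the whole second after the job is handed in: Each deep socket is released, upright (within 0.08 rad) and at rest on the floor of the front-row bay before the short socket of its diameter (within 26 mm in x and 23 mm in y of the bay's middle, underside 0 to 9 mm above the bench); the short sockets stand in their back-row bays (x of deep23 in the frame of tray between -0.064 and -0.012 m and z of deep23 in the frame of tray between -0.001 and 0.009 m and angle between each of deep23, short23, deep30, short30, deep38, short38, deep46, short46's own z axis and vertical below 0.08 rad and linear speed of each of deep23, deep30, deep38, deep46 below 0.02 m/s and ((y of short23 in the frame of tray between -0.124 and -0.077 m and y of deep23 in the frame of tray between -0.124 and -0.077 m) or (y of short23 in the frame of tray between -0.057 and -0.01 m and y of deep23 in the frame of tray between -0.057 and -0.01 m) or (y of short23 in the frame of tray between 0.01 and 0.057 m and y of deep23 in the frame of tray between 0.01 and 0.057 m) or (y of short23 in the frame of tray between 0.077 and 0.124 m and y of deep23 in the frame of tray between 0.077 and 0.124 m)) and x of deep30 in the frame of tray between -0.064 and -0.012 m and z of deep30 in the frame of tray between -0.001 and 0.009 m and ((y of short30 in the frame of tray between -0.124 and -0.077 m and y of deep30 in the frame of tray between -0.124 and -0.077 m) or (y of short30 in the frame of tray between -0.057 and -0.01 m and y of deep30 in the frame of tray between -0.057 and -0.01 m) or (y of short30 in the frame of tray between 0.01 and 0.057 m and y of deep30 in the frame of tray between 0.01 and 0.057 m) or (y of short30 in the frame of tray between 0.077 and 0.124 m and y of deep30 in the frame of tray between 0.077 and 0.124 m)) and x of deep38 in the frame of tray between -0.064 and -0.012 m and z of deep38 in the frame of tray between -0.001 and 0.009 m and ((y of short38 in the frame of tray between -0.124 and -0.077 m and y of deep38 in the frame of tray between -0.124 and -0.077 m) or (y of short38 in the frame of tray between -0.057 and -0.01 m and y of deep38 in the frame of tray between -0.057 and -0.01 m) or (y of short38 in the frame of tray between 0.01 and 0.057 m and y of deep38 in the frame of tray between 0.01 and 0.057 m) or (y of short38 in the frame of tray between 0.077 and 0.124 m and y of deep38 in the frame of tray between 0.077 and 0.124 m)) and x of deep46 in the frame of tray between -0.064 and -0.012 m and z of deep46 in the frame of tray between -0.001 and 0.009 m and ((y of short46 in the frame of tray between -0.124 and -0.077 m and y of deep46 in the frame of tray between -0.124 and -0.077 m) or (y of short46 in the frame of tray between -0.057 and -0.01 m and y of deep46 in the frame of tray between -0.057 and -0.01 m) or (y of short46 in the frame of tray between 0.01 and 0.057 m and y of deep46 in the frame of tray between 0.01 and 0.057 m) or (y of short46 in the frame of tray between 0.077 and 0.124 m and y of deep46 in the frame of tray between 0.077 and 0.124 m))); the robot touches nothing.
It fails at once if the short socket 23 mm across was knocked or carried off (moved more than 12 mm or tipped) (distance of short23 from where it was at the start of the episode above 0.012 m or angle between short23's own z axis and vertical above 0.35 rad).
It fails at once if the short socket 30 mm across was knocked or carried off (moved more than 12 mm or tipped) (distance of short30 from where it was at the start of the episode above 0.012 m or angle between short30's own z axis and vertical above 0.35 rad).
It fails at once if the short socket 38 mm across was knocked or carried off (moved more than 12 mm or tipped) (distance of short38 from where it was at the start of the episode above 0.012 m or angle between short38's own z axis and vertical above 0.35 rad).
It fails at once if the short socket 46 mm across was knocked or carried off (moved more than 12 mm or tipped) (distance of short46 from where it was at the start of the episode above 0.012 m or angle between short46's own z axis and vertical above 0.35 rad).
It also fails if it takes over 118 s, if anything falls off the work surface, if the arm or the gripper's body presses on something with over 40 N, if the wrist force passes 120 N, or if a joint passes its speed limit or range.

## Robot

A 6-joint arm with a two-finger parallel gripper is mounted at the origin on the work surface. World frame = base frame: x ahead of the robot, y to its left, z up, the work surface at z = 0. Lengths are in m, angles in rad, forces in N, time in s.
With the tool pointing down it reaches from about 0.275 to 0.875 m from the base axis. Payload 12.5 kg.
Tool frame: the origin (TCP) lies at the very end of the fingers, on their centre line; the grasp point (between the pads) lies 19 mm behind it (hold_point_z is the distance from the TCP to the grasp point, in m); z points along the fingers, y is the line along which they close (so a half turn about z gives the same grasp; the last joint's range is limited). The gripper opens to 85 mm and grips with 20 to 120 N. Pads are 22 mm wide; open, the fingers measure 114 mm over their backs; the gripper's body (76 mm by 85 mm) begins 54 mm behind the grasp point. The pads swing forward as they close: fully open they stand 13 mm farther back than shut.
Start: joints at [1.12, 0.351, 1.652, -0, 1.139, -0.085], TCP at [0.197, 0.514, 0.231] pointing down, gripper open.
Joint ranges: [-2.75, 2.75], [-0.79, 2.1], [0.01, 2.65], [-1.57, 4.71], [0.07, 3.14], [-2.87, 2.87]. Speed limits (rad/s): [2.22, 2.22, 2.79, 3.14, 3.14, 3.14].

## Interface

Orientations are given as a unit quaternion [x, y, z, w].
In Python, from bench import get_state, camera, calibration, close_job, hold_point_z gives the robot as it stands.
- The arm moves only by the tool carry_out, never from a script. Its argument "plan" is a list of rows, each an object with "delta_rot": the turn, a rotation vector about the world's x, y, z in shares of 180 degrees (1.0 is 180 degrees), a list of three; "slide": the shift along the world's x, y, z in normalised numbers (1 is 1000 mm), a list of three; "jaw": the finger opening in mm, from 0 to 85.4. In form: [{"delta_rot": [ax, ay, az], "slide": [tx, ty, tz], "jaw": jaw}, ...]. A call has 1 to 12 rows; each row is the pose to reach, as a shift and turn from the pose commanded when the call began; what a row does not reach only later rows make up. A row lasts 1/8 s, in which the tool goes at most 62.5 mm and 10.7 degrees, less where a joint would pass 70% of its speed; a pose out of reach is approached as far as the arm can. No shift or turn number may pass 1 either way. A call with a gripper value outside its range is refused whole. The fingers move at their own pace and stop on an object; "newtons" is the grip in N (left out, the last holds). Time passes only in rows, so rows that repeat a pose let the fingers close. It gives the time, the measured TCP pose, the force, the opening and the grip force at its end, in the units of the state.
- get_state(): the state, without advancing time (a new reading comes with each control period).
- camera(name): name is "scene" or "side" or "wrist"; returns (picture, depth): 420x560x3 uint8, red, green, blue; 420x560 float32, m along the optical axis (not along the pixel's ray), 0 where there is no reading.
- calibration(name): a dict with "intrinsics" (3x3 intrinsics, pixels), "dist_coeffs" ([k1, k2, p1, p2, k3] as OpenCV has them; the pictures are not rectified), "R" (3x3) and "t" (3): a world point X has camera coordinates R X + t. Camera axes: x right, y down, z forward; pixel columns grow to the right and rows downward; lengths in m; the calibration is good to about 2 mm. A picture is of the moment at which its call begins: read the wrist's pose just before it. calibration takes no time and is no camera call; for the wrist camera it gives the pose at the moment of the call.
- close_job(): hands the job in; it is judged then, once.
The state is a dict: "clock": time; "joints": joint angles; "joint_vel": joint speeds; "joint_torque": joint torques, N m; "tool_pos": TCP position; "tcp_rot": TCP orientation; "ft_force": force on the tool from outside, world axes, zero at the start; "ft_torque": the same for the moment, N m; "opening": finger opening in m; "gripper_force": force on a finger pad.
Only numpy, scipy, OpenCV 4.12 (cv2) and the standard library are available. Lean on these libraries where they do the work, as an engineer would, in place of code of your own. Each camera call takes 0.05 s, during which the arm holds its last target. There are 200 camera calls.

## Working session

There is one attempt and no reset: what is moved stays moved. The work goes in short steps, Python scripts to look and compute and a tool call to move; the robot and the scene stay as the last step left them, time stands still between calls to the robot, and variables do not carry over. Pictures are saved under pics/ and viewed, at most 14 in all, crops included, and the job is handed in when it is done.

Besides the shell and the picture viewer there is one more tool, called as name(argument=value, ...) on one line, values as JSON. carry_out: Moves the arm, as the interface text tells. Its arguments: {"type":"object","properties":{"plan":{"type":"array"},"newtons":{"type":"number"}},"required":["plan"]}

```bash
mkdir -p pics; cat > h.py <<'E'
import numpy as np, cv2, pickle
from bench import *
def snap(n,tag):
    c=calibration(n); im,d=camera(n)
    cv2.imwrite(f'pics/{tag}.png',im[:,:,::-1]); pickle.dump((c,im,d),open(f'{tag}.pkl','wb')); return c,im,d
def load(tag): return pickle.load(open(f'{tag}.pkl','rb'))
def cloud(c,d):
    h,w=d.shape; K=np.array(c['intrinsics']); v,u=np.mgrid[:h,:w]
    p=cv2.undistortPoints(np.stack([u,v],-1).reshape(-1,1,2).astype(np.float64),K,np.array(c['dist_coeffs'])).reshape(h,w,2)
    P=np.dstack([p,np.ones((h,w))])*d[...,None]
    W=(P-np.array(c['t']))@np.array(c['R']); W[d==0]=np.nan; return W
def ray(c,uv,z):
    p=cv2.undistortPoints(np.array(uv,float).reshape(-1,1,2),np.array(c['intrinsics']),np.array(c['dist_coeffs'])).reshape(-1,2)
    R=np.array(c['R']); D=np.c_[p,np.ones(len(p))]@R; o=-R.T@np.array(c['t'])
    return o+D*((z-o[2])/D[:,2])[:,None]
E
python3 - <<'E'
from h import *
for n in ['scene','side','wrist']:
    c,im,d=snap(n,n+'0'); R=np.array(c['R']); print(n,(-R.T@np.array(c['t'])).round(3),R[2].round(2),(d>0).mean())
a=[cv2.imread(f'pics/{n}0.png') for n in ['scene','side']]
print(get_state())
E
```

```text
scene [1.243 0.304 0.813] [-0.65 -0.28 -0.71] 0.9958971088435374
side [ 0.339 -0.617  0.466] [ 0.26  0.8  -0.54] 0.9960544217687075
wrist [0.132 0.538 0.374] [ 0.25 -0.1  -0.96] 0.9959736394557823
{'clock': 0.15, 'joints': array([ 1.12039224e+00,  3.51136932e-01,  1.65226087e+00, -1.05950426e-05,
        1.13908913e+00, -8.45883178e-02]), 'joint_vel': array([ 0.00141611, -0.00245063, -0.0016655 ,  0.00190731, -0.00229971,
        0.00048154]), 'joint_torque': array([ 7.55747369e-04, -5.06242490e+01, -2.91512883e+01, -2.40818395e-05,
        3.24586079e-03,  3.16288060e-05]), 'tool_pos': array([0.19660604, 0.51339571, 0.23087485]), 'tcp_rot': array([ 1.81887516e-01,  9.83319242e-01, -4.32507670e-04, -1.13547076e-04]), 'ft_force': array([0.09633494, 0.30804851, 0.37043948]), 'ft_torque': array([ 0.00833867,  0.02019271, -0.06731498]), 'gripper_force': 0.0, 'opening': 0.08529366348971656}
```

View pics/scene0.png

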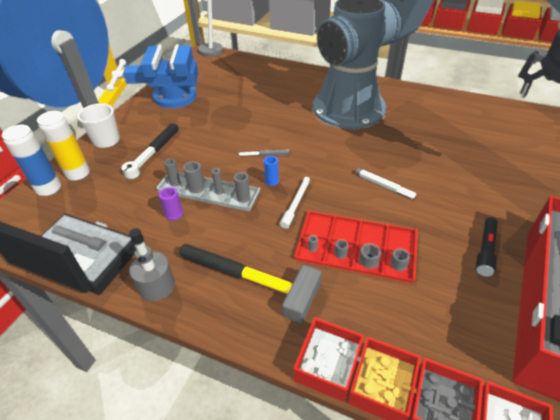

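View pics/side0.png

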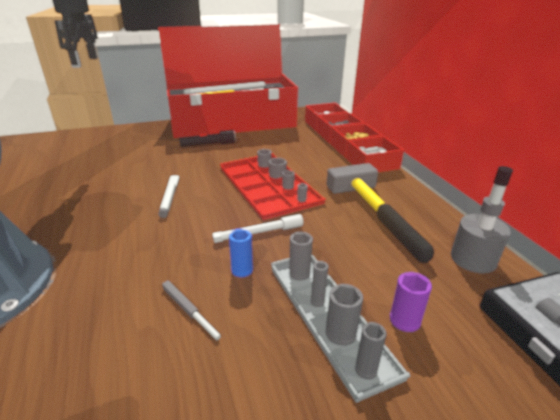

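The scene view has the red tray at about (300-415, 215-275). Its shorts are at x≈313, 341, 370 and 400. The grey strip is at (160-260, 165-207), with deep sockets at x≈172, 194, 217 and 241. The purple look-alike is at (171,203) and the blue one at (271,170). The side view confirms this.

```bash
cat > m.py <<'E'
from h import *
def measure(tags=('scene','side')):
  for n in tags:
    c,im,d=load(n); W=cloud(c,d); hsv=cv2.cvtColor(im,cv2.COLOR_RGB2HSV); H,S,V=cv2.split(hsv)
    x,y,z=np.moveaxis(W,-1,0); 
    box=(x>.2)&(x<.85)&(y>-.45)&(y<.45)
    wood=box&(abs(z)<.006)&(H<15)&(S>100)&(V<140); print(n,'bench z',np.nanmedian(z[wood]))
    red=(((H<5)|(H>174))&(S>190)&(V>110)&box&(z>-.01)&(z<.03)).astype(np.uint8)
    k,l,st,ce=cv2.connectedComponentsWithStats(red)
    for i in range(1,k):
        if st[i,4]>800:
            p=W[l==i]; r=cv2.minAreaRect(p[:,:2].astype(np.float32)*1000); print(' red',st[i],np.round(r[0],1),np.round(r[1],1),round(r[2],2))
    gray=((S<90)&box&(z>-.005)&(z<.03)).astype(np.uint8)
    k,l,st,ce=cv2.connectedComponentsWithStats(gray)
    for i in range(1,k):
        if st[i,4]>600:
            p=W[l==i]; r=cv2.minAreaRect(p[:,:2].astype(np.float32)*1000); print(' gray',st[i],np.round(r[0],1),np.round(r[1],1),round(r[2],2))
    for zt in (.081,.041):
      m=((S<90)&box&(abs(z-zt)<.006)).astype(np.uint8)
      k,l,st,ce=cv2.connectedComponentsWithStats(m,connectivity=8)
      for i in range(1,k):
        if st[i,4]>15:
            p=W[l==i]; (a,b),r=cv2.minEnclosingCircle(p[:,:2].astype(np.float32)*1000); print(' top',zt,st[i,4],ce[i].round(),round(a,1),round(b,1),'D',round(2*r,1))
if __name__=='__main__': measure(('scene0','side0'))
E
python3 m.py
```

```text
scene0 bench z 0.0014909666815264323
 red [ 295  211  122   71 4394] [580.3 195.6] [159.8 281.6] 8.27
 gray [ 156  172  105   40 1793] [ 539.2 -245.1] [104.8 291.6] 6.05
 top 0.081 65 [169. 162.] 554.9 -342.3 D 30.9
 top 0.081 125 [192. 167.] 548.9 -275.8 D 51.2
 top 0.081 49 [216. 171.] 540.3 -206.8 D 25.3
 top 0.081 98 [241. 177.] 536.2 -135.3 D 40.1
 top 0.081 108 [159. 260.] 837.7 -178.6 D 57.9
 top 0.041 39 [173. 175.] 557.3 -339.3 D 28.6
 top 0.041 62 [195. 182.] 550.5 -274.0 D 48.0
 top 0.041 26 [218. 184.] 543.6 -205.0 D 19.8
 top 0.041 53 [243. 192.] 540.6 -131.4 D 36.0
 top 0.041 1116 [106. 238.] 818.8 -369.5 D 170.2
 top 0.041 85 [ 76. 242.] 847.2 -409.8 D 78.7
 top 0.041 45 [312. 240.] 631.2 99.3 D 21.8
 top 0.041 69 [341. 245.] 621.6 167.4 D 29.1
 top 0.041 583 [212. 258.] 769.1 -97.9 D 160.2
 top 0.041 140 [370. 253.] 616.2 234.0 D 46.6
 top 0.041 120 [400. 256.] 601.7 301.1 D 38.6
 top 0.041 191 [302. 302.] 770.2 129.4 D 119.1
side0 bench z 0.0008792742400023284
 gray [ 212  213   92   66 1014] [515.5 -31.4] [203.7 155.9] 4.07
 gray [ 271  253  140  150 5762] [ 553.8 -
[... 250 characters left out ...]
2
 top 0.081 143 [320. 267.] 540.8 -208.6 D 24.2
 top 0.081 451 [346. 297.] 550.0 -276.5 D 47.0
 top 0.081 311 [374. 333.] 555.3 -342.9 D 31.0
 top 0.041 83 [264. 153.] 601.2 300.6 D 39.3
 top 0.041 119 [277. 162.] 617.5 233.4 D 48.7
 top 0.041 73 [288. 174.] 621.9 165.6 D 29.9
 top 0.041 241 [352. 176.] 767.8 117.3 D 117.6
 top 0.041 48 [302. 187.] 629.6 97.2 D 21.6
 top 0.041 573 [407. 228.] 760.6 -104.0 D 156.0
 top 0.041 215 [471. 250.] 840.1 -197.4 D 67.5
 top 0.041 121 [300. 263.] 535.8 -140.5 D 35.9
 top 0.041 85 [318. 289.] 539.9 -210.3 D 22.4
 top 0.041 2574 [529. 315.] 814.0 -357.9 D 145.1
 top 0.041 195 [342. 325.] 548.2 -279.0 D 46.5
 top 0.041 151 [368. 360.] 554.8 -344.0 D 29.3
```

```bash
python3 - <<'E'
import cv2
a=cv2.imread('pics/scene0.png')
cv2.imwrite('pics/crop0.png',cv2.resize(a[145:285,150:430],(800,400),interpolation=cv2.INTER_CUBIC))
E
```

```text
(no output)
```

View pics/crop0.png

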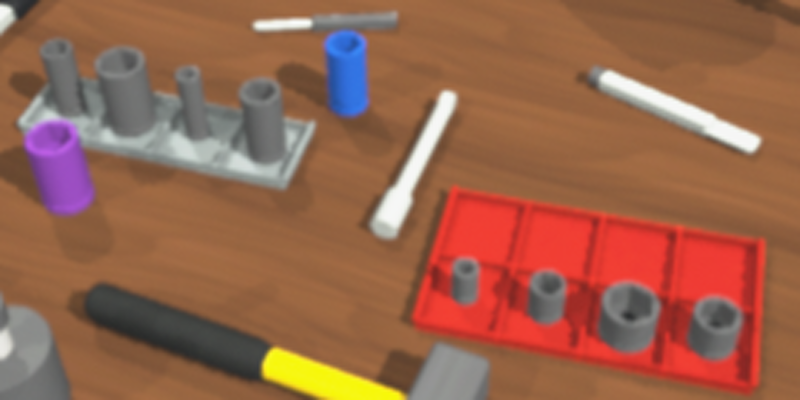

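Careful with the scale: shifts go in shares of 1000 mm and turns go in shares of 180 degrees. That gives: -649 mm is -0.649, 340 mm is 0.34, -61 degrees is -0.3389.

carry_out(plan=[{"delta_rot": [0, 0, -0.3389], "slide": [0.34, -0.649, 0], "jaw": 56}, {"delta_rot": [0, 0, -0.3389], "slide": [0.34, -0.649, 0], "jaw": 56}, {"delta_rot": [0, 0, -0.3389], "slide": [0.34, -0.649, 0], "jaw": 56}, {"delta_rot": [0, 0, -0.3389], "slide": [0.34, -0.649, 0], "jaw": 56}, {"delta_rot": [0, 0, -0.3389], "slide": [0.34, -0.649, 0], "jaw": 56}, {"delta_rot": [0, 0, -0.3389], "slide": [0.34, -0.649, 0], "jaw": 56}, {"delta_rot": [0, 0, -0.3389], "slide": [0.34, -0.649, 0], "jaw": 56}, {"delta_rot": [0, 0, -0.3389], "slide": [0.34, -0.649, 0], "jaw": 56}, {"delta_rot": [0, 0, -0.3389], "slide": [0.34, -0.649, 0], "jaw": 56}, {"delta_rot": [0, 0, -0.3389], "slide": [0.34, -0.649, 0], "jaw": 56}, {"delta_rot": [0, 0, -0.3389], "slide": [0.34, -0.649, 0], "jaw": 56}, {"delta_rot": [0, 0, -0.3389], "slide": [0.34, -0.649, 0], "jaw": 56}], newtons=50)

```text
clock: 1.65
tool_pos: [0.5373, -0.1378, 0.231]
tcp_rot: [0.656, 0.755, -0.0, -0.0]
ft_force: [0.4, 1.2, 0.2]
opening: 0.0564
gripper_force: 0.0
```

To row units: -188 mm is -0.188, -180 mm is -0.18.

carry_out(plan=[{"delta_rot": [0, 0, 0], "slide": [0, 0, -0.06], "jaw": 56}, {"delta_rot": [0, 0, 0], "slide": [0, 0, -0.115], "jaw": 56}, {"delta_rot": [0, 0, 0], "slide": [0, 0, -0.155], "jaw": 56}, {"delta_rot": [0, 0, 0], "slide": [0, 0, -0.18], "jaw": 56}, {"delta_rot": [0, 0, 0], "slide": [0, 0, -0.188], "jaw": 56}, {"delta_rot": [0, 0, 0], "slide": [0, 0, -0.188], "jaw": 56}])

```text
clock: 2.4
tool_pos: [0.5368, -0.1354, 0.0435]
tcp_rot: [0.656, 0.755, -0.0, -0.0]
ft_force: [-0.0, -0.2, -0.3]
opening: 0.056
gripper_force: 0.0
```

Position is exact; close and lift.

To row units: 140 mm is 0.14, 100 mm is 0.1.

carry_out(plan=[{"delta_rot": [0, 0, 0], "slide": [0, 0, 0], "jaw": 30}, {"delta_rot": [0, 0, 0], "slide": [0, 0, 0], "jaw": 30}, {"delta_rot": [0, 0, 0], "slide": [0, 0, 0], "jaw": 30}, {"delta_rot": [0, 0, 0], "slide": [0, 0, 0], "jaw": 30}, {"delta_rot": [0, 0, 0], "slide": [0, 0, 0], "jaw": 30}, {"delta_rot": [0, 0, 0], "slide": [0, 0, 0.015], "jaw": 30}, {"delta_rot": [0, 0, 0], "slide": [0, 0, 0.05], "jaw": 30}, {"delta_rot": [0, 0, 0], "slide": [0, 0, 0.1], "jaw": 30}, {"delta_rot": [0, 0, 0], "slide": [0, 0, 0.14], "jaw": 30}, {"delta_rot": [0, 0, 0], "slide": [0, 0, 0.14], "jaw": 30}], newtons=60)

```text
clock: 3.65
tool_pos: [0.5379, -0.1358, 0.1869]
tcp_rot: [0.656, 0.755, 0.001, 0.003]
ft_force: [-0.1, 0.7, -4.2]
opening: 0.0369
gripper_force: 60.9
```

To row units: 425 mm is 0.425, 415 mm is 0.415.

carry_out(plan=[{"delta_rot": [0, 0, 0], "slide": [0, 0.02, 0], "jaw": 30}, {"delta_rot": [0, 0, 0], "slide": [-0.001, 0.06, 0], "jaw": 30}, {"delta_rot": [0, 0, 0], "slide": [-0.002, 0.115, 0], "jaw": 30}, {"delta_rot": [0, 0, 0], "slide": [-0.004, 0.172, 0], "jaw": 30}, {"delta_rot": [0, 0, 0], "slide": [-0.005, 0.23, 0], "jaw": 30}, {"delta_rot": [0, 0, 0], "slide": [-0.006, 0.288, 0], "jaw": 30}, {"delta_rot": [0, 0, 0], "slide": [-0.007, 0.345, 0], "jaw": 30}, {"delta_rot": [0, 0, 0], "slide": [-0.008, 0.39, 0], "jaw": 30}, {"delta_rot": [0, 0, 0], "slide": [-0.008, 0.415, 0], "jaw": 30}, {"delta_rot": [0, 0, 0], "slide": [-0.008, 0.425, 0], "jaw": 30}, {"delta_rot": [0, 0, 0], "slide": [-0.008, 0.425, 0], "jaw": 30}])

```text
clock: 5.03
tool_pos: [0.5279, 0.2897, 0.1823]
tcp_rot: [0.656, 0.755, -0.001, -0.0]
ft_force: [0.8, -0.2, -2.7]
opening: 0.0368
gripper_force: 60.9
```

To row units: -139 mm is -0.139, -137 mm is -0.137.

carry_out(plan=[{"delta_rot": [0, 0, 0], "slide": [0, 0, -0.025], "jaw": 30}, {"delta_rot": [0, 0, 0], "slide": [0, 0, -0.065], "jaw": 30}, {"delta_rot": [0, 0, 0], "slide": [0, 0, -0.1], "jaw": 30}, {"delta_rot": [0, 0, 0], "slide": [0, 0, -0.122], "jaw": 30}, {"delta_rot": [0, 0, 0], "slide": [0, 0, -0.132], "jaw": 30}, {"delta_rot": [0, 0, 0], "slide": [0, 0, -0.137], "jaw": 30}, {"delta_rot": [0, 0, 0], "slide": [0, 0, -0.139], "jaw": 30}, {"delta_rot": [0, 0, 0], "slide": [0, 0, -0.139], "jaw": 30}])

```text
clock: 6.02
tool_pos: [0.529, 0.2897, 0.0449]
tcp_rot: [0.656, 0.755, 0.0, 0.0]
ft_force: [0.9, 0.0, -3.6]
opening: 0.0365
gripper_force: 60.9
```

To row units: -1 mm is -0.001.

carry_out(plan=[{"delta_rot": [0, 0, 0], "slide": [0, 0, -0.001], "jaw": 30}, {"delta_rot": [0, 0, 0], "slide": [0, 0, -0.001], "jaw": 30}])

```text
clock: 6.28
tool_pos: [0.5291, 0.2898, 0.0446]
tcp_rot: [0.656, 0.755, 0.001, 0.0]
ft_force: [-2.6, -1.3, 7.0]
opening: 0.0365
gripper_force: 62.0
```

To row units: 140 mm is 0.14, 80 mm is 0.08.

carry_out(plan=[{"delta_rot": [0, 0, 0], "slide": [0, 0, 0], "jaw": 54}, {"delta_rot": [0, 0, 0], "slide": [0, 0, 0], "jaw": 54}, {"delta_rot": [0, 0, 0], "slide": [0, 0, 0], "jaw": 54}, {"delta_rot": [0, 0, 0], "slide": [0, 0, 0], "jaw": 54}, {"delta_rot": [0, 0, 0], "slide": [0, 0, 0.025], "jaw": 54}, {"delta_rot": [0, 0, 0], "slide": [0, 0, 0.08], "jaw": 54}, {"delta_rot": [0, 0, 0], "slide": [0, 0, 0.14], "jaw": 54}, {"delta_rot": [0, 0, 0], "slide": [0, 0, 0.14], "jaw": 54}])

```text
clock: 7.28
tool_pos: [0.5307, 0.2906, 0.1881]
tcp_rot: [0.656, 0.755, 0.004, 0.002]
ft_force: [0.1, 1.2, -0.4]
opening: 0.0543
gripper_force: 0.0
```

```bash
python3 - <<'E'
from h import *
c,im,d=load('side0');W=cloud(c,d);H,S,V=cv2.split(cv2.cvtColor(im,cv2.COLOR_RGB2HSV))
for n,a,b in(('purple',130,160),('blue',105,128)):
    m=(H>=a)&(H<b)&(S>120)&(abs(W[...,2]-.075)<.008)&(W[...,0]<.8)&(W[...,1]<0);p=W[m][:,:2].astype(np.float32)*1000
    print(n,cv2.minEnclosingCircle(p))
c,im,d=snap('scene','scene1')
import m; m.measure(('scene1',))
E
```

```text
purple ((656.4334106445312, -281.35198974609375), 22.75462532043457)
blue ((444.1016845703125, -94.31356048583984), 18.825626373291016)
scene1 bench z 0.001585199999807237
 red [ 295  211  122   71 3923] [580.4 195.6] [158.2 282. ] 8.04
 gray [ 156  172  105   40 1948] [ 538.  -246.7] [108.  292.9] 6.55
 top 0.081 64 [169. 163.] 553.2 -342.2 D 31.7
 top 0.081 122 [191. 167.] 548.0 -276.2 D 51.0
 top 0.081 48 [216. 171.] 537.5 -207.5 D 28.2
 top 0.081 129 [405. 220.] 529.5 287.8 D 39.5
 top 0.081 116 [160. 259.] 837.1 -179.4 D 58.1
 top 0.041 37 [173. 175.] 555.8 -340.8 D 28.6
 top 0.041 63 [195. 182.] 550.1 -274.3 D 48.1
 top 0.041 30 [218. 184.] 541.6 -205.2 D 21.6
 top 0.041 1109 [106. 238.] 817.5 -369.7 D 170.3
 top 0.041 48 [402. 236.] 533.0 290.4 D 34.6
 top 0.041 90 [ 77. 242.] 849.7 -401.6 D 95.7
 top 0.041 43 [312. 239.] 630.7 99.6 D 20.9
 top 0.041 71 [341. 246.] 620.6 168.9 D 31.1
 top 0.041 573 [212. 258.] 767.8 -98.3 D 161.1
 top 0.041 150 [370. 253.] 616.3 235.1 D 45.2
 top 0.041 115 [401. 256.] 601.0 301.5 D 38.6
 top 0.041 186 [302. 302.] 771.2 129.9 D 117.7
```

View pics/scene1.png

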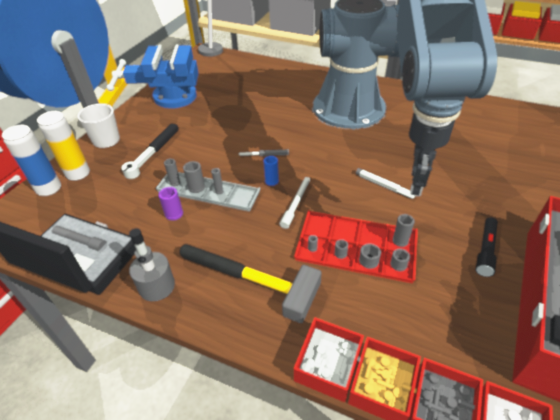

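The deep38 stands upright at px (405,228) in the bay before short38 at (400,258). The deep46 is next.

To row units: -565 mm is -0.565, -400 mm is -0.4.

carry_out(plan=[{"delta_rot": [0, 0, 0], "slide": [0.001, -0.04, 0], "jaw": 66}, {"delta_rot": [0, 0, 0], "slide": [0.004, -0.1, 0], "jaw": 66}, {"delta_rot": [0, 0, 0], "slide": [0.006, -0.16, 0], "jaw": 66}, {"delta_rot": [0, 0, 0], "slide": [0.008, -0.22, 0], "jaw": 66}, {"delta_rot": [0, 0, 0], "slide": [0.01, -0.28, 0], "jaw": 66}, {"delta_rot": [0, 0, 0], "slide": [0.012, -0.34, 0], "jaw": 66}, {"delta_rot": [0, 0, 0], "slide": [0.015, -0.4, 0], "jaw": 66}, {"delta_rot": [0, 0, 0], "slide": [0.017, -0.46, 0], "jaw": 66}, {"delta_rot": [0, 0, 0], "slide": [0.019, -0.515, 0], "jaw": 66}, {"delta_rot": [0, 0, 0], "slide": [0.021, -0.55, 0], "jaw": 66}, {"delta_rot": [0, 0, 0], "slide": [0.021, -0.565, 0], "jaw": 66}, {"delta_rot": [0, 0, 0], "slide": [0.021, -0.565, 0], "jaw": 66}])

```text
clock: 8.82
tool_pos: [0.5493, -0.2752, 0.1822]
tcp_rot: [0.656, 0.755, -0.0, -0.001]
ft_force: [0.2, -0.1, 0.0]
opening: 0.066
gripper_force: 0.0
```

To row units: -140 mm is -0.14, -125 mm is -0.125.

carry_out(plan=[{"delta_rot": [0, 0, 0], "slide": [0, 0, -0.04], "jaw": 66}, {"delta_rot": [0, 0, 0], "slide": [0, 0, -0.09], "jaw": 66}, {"delta_rot": [0, 0, 0], "slide": [0, 0, -0.125], "jaw": 66}, {"delta_rot": [0, 0, 0], "slide": [0, 0, -0.14], "jaw": 66}, {"delta_rot": [0, 0, 0], "slide": [0, 0, -0.14], "jaw": 66}, {"delta_rot": [0, 0, 0], "slide": [0, 0, -0.14], "jaw": 66}])

```text
clock: 9.57
tool_pos: [0.5505, -0.2755, 0.0448]
tcp_rot: [0.656, 0.755, 0.0, 0.001]
ft_force: [0.8, -0.7, 0.1]
opening: 0.0662
gripper_force: 0.0
```

To row units: 140 mm is 0.14, 100 mm is 0.1.

carry_out(plan=[{"delta_rot": [0, 0, 0], "slide": [0, 0, 0], "jaw": 38}, {"delta_rot": [0, 0, 0], "slide": [0, 0, 0], "jaw": 38}, {"delta_rot": [0, 0, 0], "slide": [0, 0, 0], "jaw": 38}, {"delta_rot": [0, 0, 0], "slide": [0, 0, 0], "jaw": 38}, {"delta_rot": [0, 0, 0], "slide": [0, 0, 0], "jaw": 38}, {"delta_rot": [0, 0, 0], "slide": [0, 0, 0.015], "jaw": 38}, {"delta_rot": [0, 0, 0], "slide": [0, 0, 0.05], "jaw": 38}, {"delta_rot": [0, 0, 0], "slide": [0, 0, 0.1], "jaw": 38}, {"delta_rot": [0, 0, 0], "slide": [0, 0, 0.14], "jaw": 38}, {"delta_rot": [0, 0, 0], "slide": [0, 0, 0.14], "jaw": 38}], newtons=70)

```text
clock: 10.82
tool_pos: [0.5508, -0.276, 0.1867]
tcp_rot: [0.656, 0.755, 0.0, 0.003]
ft_force: [0.1, -0.1, -7.3]
opening: 0.0444
gripper_force: 73.6
```

To row units: 498 mm is 0.498, 488 mm is 0.488.

carry_out(plan=[{"delta_rot": [0, 0, 0], "slide": [0, 0.02, 0], "jaw": 38}, {"delta_rot": [0, 0, 0], "slide": [-0.002, 0.065, 0], "jaw": 38}, {"delta_rot": [0, 0, 0], "slide": [-0.003, 0.12, 0], "jaw": 38}, {"delta_rot": [0, 0, 0], "slide": [-0.004, 0.178, 0], "jaw": 38}, {"delta_rot": [0, 0, 0], "slide": [-0.006, 0.236, 0], "jaw": 38}, {"delta_rot": [0, 0, 0], "slide": [-0.007, 0.294, 0], "jaw": 38}, {"delta_rot": [0, 0, 0], "slide": [-0.008, 0.352, 0], "jaw": 38}, {"delta_rot": [0, 0, 0], "slide": [-0.01, 0.41, 0], "jaw": 38}, {"delta_rot": [0, 0, 0], "slide": [-0.011, 0.458, 0], "jaw": 38}, {"delta_rot": [0, 0, 0], "slide": [-0.012, 0.488, 0], "jaw": 38}, {"delta_rot": [0, 0, 0], "slide": [-0.012, 0.498, 0], "jaw": 38}, {"delta_rot": [0, 0, 0], "slide": [-0.012, 0.498, 0], "jaw": 38}])

```text
clock: 12.32
tool_pos: [0.5368, 0.2227, 0.1821]
tcp_rot: [0.655, 0.755, -0.001, -0.001]
ft_force: [-0.0, 0.1, -6.8]
opening: 0.0442
gripper_force: 73.3
```

To row units: -139 mm is -0.139, -138 mm is -0.138.

carry_out(plan=[{"delta_rot": [0, 0, 0], "slide": [0, 0, -0.025], "jaw": 38}, {"delta_rot": [0, 0, 0], "slide": [0, 0, -0.065], "jaw": 38}, {"delta_rot": [0, 0, 0], "slide": [0, 0, -0.1], "jaw": 38}, {"delta_rot": [0, 0, 0], "slide": [0, 0, -0.122], "jaw": 38}, {"delta_rot": [0, 0, 0], "slide": [0, 0, -0.132], "jaw": 38}, {"delta_rot": [0, 0, 0], "slide": [0, 0, -0.137], "jaw": 38}, {"delta_rot": [0, 0, 0], "slide": [0, 0, -0.138], "jaw": 38}, {"delta_rot": [0, 0, 0], "slide": [0, 0, -0.139], "jaw": 38}, {"delta_rot": [0, 0, 0], "slide": [0, 0, -0.139], "jaw": 38}])

```text
clock: 13.45
tool_pos: [0.5381, 0.2227, 0.0449]
tcp_rot: [0.656, 0.755, 0.001, 0.0]
ft_force: [-0.4, -0.1, -4.6]
opening: 0.0445
gripper_force: 73.4
```

Just touching; lower 1 mm and release.

To row units: 139 mm is 0.139, 80 mm is 0.08.

carry_out(plan=[{"delta_rot": [0, 0, 0], "slide": [0, 0, -0.001], "jaw": 38}, {"delta_rot": [0, 0, 0], "slide": [0, 0, -0.001], "jaw": 38}, {"delta_rot": [0, 0, 0], "slide": [0, 0, -0.001], "jaw": 62}, {"delta_rot": [0, 0, 0], "slide": [0, 0, -0.001], "jaw": 62}, {"delta_rot": [0, 0, 0], "slide": [0, 0, -0.001], "jaw": 62}, {"delta_rot": [0, 0, 0], "slide": [0, 0, -0.001], "jaw": 62}, {"delta_rot": [0, 0, 0], "slide": [0, 0, 0.024], "jaw": 62}, {"delta_rot": [0, 0, 0], "slide": [0, 0, 0.08], "jaw": 62}, {"delta_rot": [0, 0, 0], "slide": [0, 0, 0.139], "jaw": 62}, {"delta_rot": [0, 0, 0], "slide": [0, 0, 0.139], "jaw": 62}])

```text
clock: 14.7
tool_pos: [0.5397, 0.2233, 0.1879]
tcp_rot: [0.656, 0.755, 0.004, 0.002]
ft_force: [-0.4, -0.3, -1.0]
opening: 0.0622
gripper_force: 0.0
```

To row units: -565 mm is -0.565, -550 mm is -0.55.

carry_out(plan=[{"delta_rot": [0, 0, 0], "slide": [0.001, -0.04, 0], "jaw": 48}, {"delta_rot": [0, 0, 0], "slide": [0.003, -0.1, 0], "jaw": 48}, {"delta_rot": [0, 0, 0], "slide": [0.005, -0.16, 0], "jaw": 48}, {"delta_rot": [0, 0, 0], "slide": [0.007, -0.22, 0], "jaw": 48}, {"delta_rot": [0, 0, 0], "slide": [0.008, -0.28, 0], "jaw": 48}, {"delta_rot": [0, 0, 0], "slide": [0.01, -0.34, 0], "jaw": 48}, {"delta_rot": [0, 0, 0], "slide": [0.012, -0.4, 0], "jaw": 48}, {"delta_rot": [0, 0, 0], "slide": [0.014, -0.46, 0], "jaw": 48}, {"delta_rot": [0, 0, 0], "slide": [0.016, -0.515, 0], "jaw": 48}, {"delta_rot": [0, 0, 0], "slide": [0.017, -0.55, 0], "jaw": 48}, {"delta_rot": [0, 0, 0], "slide": [0.017, -0.565, 0], "jaw": 48}, {"delta_rot": [0, 0, 0], "slide": [0.017, -0.565, 0], "jaw": 48}])

```text
clock: 16.2
tool_pos: [0.5544, -0.3423, 0.1825]
tcp_rot: [0.656, 0.755, 0.0, -0.001]
ft_force: [0.7, -0.0, -0.5]
opening: 0.0478
gripper_force: 0.0
```

To row units: -140 mm is -0.14, -125 mm is -0.125.

carry_out(plan=[{"delta_rot": [0, 0, 0], "slide": [0, 0, -0.04], "jaw": 48}, {"delta_rot": [0, 0, 0], "slide": [0, 0, -0.09], "jaw": 48}, {"delta_rot": [0, 0, 0], "slide": [0, 0, -0.125], "jaw": 48}, {"delta_rot": [0, 0, 0], "slide": [0, 0, -0.14], "jaw": 48}, {"delta_rot": [0, 0, 0], "slide": [0, 0, -0.14], "jaw": 48}, {"delta_rot": [0, 0, 0], "slide": [0, 0, -0.14], "jaw": 48}])

```text
clock: 16.95
tool_pos: [0.5556, -0.3426, 0.045]
tcp_rot: [0.656, 0.755, 0.0, 0.001]
ft_force: [-0.1, -0.6, -0.3]
opening: 0.0482
gripper_force: 0.0
```

carry_out(plan=[{"delta_rot": [0, 0, 0], "slide": [0, 0, 0], "jaw": 22}, {"delta_rot": [0, 0, 0], "slide": [0, 0, 0], "jaw": 22}, {"delta_rot": [0, 0, 0], "slide": [0, 0, 0], "jaw": 22}, {"delta_rot": [0, 0, 0], "slide": [0, 0, 0], "jaw": 22}, {"delta_rot": [0, 0, 0], "slide": [0, 0, 0], "jaw": 22}, {"delta_rot": [0, 0, 0], "slide": [0, 0, 0.015], "jaw": 22}, {"delta_rot": [0, 0, 0], "slide": [0, 0, 0.05], "jaw": 22}, {"delta_rot": [0, 0, 0], "slide": [0, 0, 0.1], "jaw": 22}, {"delta_rot": [0, 0, 0], "slide": [0, 0, 0.14], "jaw": 22}, {"delta_rot": [0, 0, 0], "slide": [0, 0, 0.14], "jaw": 22}], newtons=50)

```text
clock: 18.2
tool_pos: [0.5559, -0.3432, 0.1876]
tcp_rot: [0.656, 0.755, 0.0, 0.003]
ft_force: [-0.1, -0.2, -2.9]
opening: 0.0286
gripper_force: 49.8
```

To row units: 499 mm is 0.499, 488 mm is 0.488.

carry_out(plan=[{"delta_rot": [0, 0, 0], "slide": [0, 0.02, 0], "jaw": 22}, {"delta_rot": [0, 0, 0], "slide": [-0.001, 0.065, 0], "jaw": 22}, {"delta_rot": [0, 0, 0], "slide": [-0.002, 0.12, 0], "jaw": 22}, {"delta_rot": [0, 0, 0], "slide": [-0.003, 0.178, 0], "jaw": 22}, {"delta_rot": [0, 0, 0], "slide": [-0.004, 0.236, 0], "jaw": 22}, {"delta_rot": [0, 0, 0], "slide": [-0.004, 0.294, 0], "jaw": 22}, {"delta_rot": [0, 0, 0], "slide": [-0.005, 0.352, 0], "jaw": 22}, {"delta_rot": [0, 0, 0], "slide": [-0.006, 0.41, 0], "jaw": 22}, {"delta_rot": [0, 0, 0], "slide": [-0.007, 0.458, 0], "jaw": 22}, {"delta_rot": [0, 0, 0], "slide": [-0.007, 0.488, 0], "jaw": 22}, {"delta_rot": [0, 0, 0], "slide": [-0.007, 0.499, 0], "jaw": 22}, {"delta_rot": [0, 0, 0], "slide": [-0.007, 0.499, 0], "jaw": 22}])

```text
clock: 19.7
tool_pos: [0.5469, 0.1569, 0.1825]
tcp_rot: [0.655, 0.755, -0.001, -0.0]
ft_force: [-0.4, -1.0, -2.6]
opening: 0.0291
gripper_force: 49.7
```

To row units: -139 mm is -0.139, -138 mm is -0.138.

carry_out(plan=[{"delta_rot": [0, 0, 0], "slide": [0, 0, -0.025], "jaw": 22}, {"delta_rot": [0, 0, 0], "slide": [0, 0, -0.065], "jaw": 22}, {"delta_rot": [0, 0, 0], "slide": [0, 0, -0.1], "jaw": 22}, {"delta_rot": [0, 0, 0], "slide": [0, 0, -0.122], "jaw": 22}, {"delta_rot": [0, 0, 0], "slide": [0, 0, -0.132], "jaw": 22}, {"delta_rot": [0, 0, 0], "slide": [0, 0, -0.137], "jaw": 22}, {"delta_rot": [0, 0, 0], "slide": [0, 0, -0.138], "jaw": 22}, {"delta_rot": [0, 0, 0], "slide": [0, 0, -0.139], "jaw": 22}, {"delta_rot": [0, 0, 0], "slide": [0, 0, -0.139], "jaw": 22}])

```text
clock: 20.82
tool_pos: [0.5481, 0.1567, 0.0448]
tcp_rot: [0.656, 0.755, 0.0, 0.0]
ft_force: [0.9, -0.2, -0.4]
opening: 0.0292
gripper_force: 49.7
```

To row units: 139 mm is 0.139, 80 mm is 0.08.

carry_out(plan=[{"delta_rot": [0, 0, 0], "slide": [0, 0, -0.001], "jaw": 22}, {"delta_rot": [0, 0, 0], "slide": [0, 0, -0.001], "jaw": 22}, {"delta_rot": [0, 0, 0], "slide": [0, 0, -0.001], "jaw": 46}, {"delta_rot": [0, 0, 0], "slide": [0, 0, -0.001], "jaw": 46}, {"delta_rot": [0, 0, 0], "slide": [0, 0, -0.001], "jaw": 46}, {"delta_rot": [0, 0, 0], "slide": [0, 0, -0.001], "jaw": 46}, {"delta_rot": [0, 0, 0], "slide": [0, 0, 0.024], "jaw": 46}, {"delta_rot": [0, 0, 0], "slide": [0, 0, 0.08], "jaw": 46}, {"delta_rot": [0, 0, 0], "slide": [0, 0, 0.139], "jaw": 46}, {"delta_rot": [0, 0, 0], "slide": [0, 0, 0.139], "jaw": 46}])

```text
clock: 22.08
tool_pos: [0.5498, 0.1571, 0.1878]
tcp_rot: [0.656, 0.755, 0.003, 0.002]
ft_force: [0.3, 0.0, -0.7]
opening: 0.046
gripper_force: 0.0
```

```bash
python3 - <<'E' | grep -v gray
from h import *
snap('side','side2')
import m; m.measure(('side2',))
E
```

```text
side2 bench z 0.0007170572038022405
 top 0.081 97 [237. 143.] 529.6 289.1 D 40.3
 top 0.081 128 [247. 153.] 536.7 222.0 D 48.2
 top 0.081 90 [259. 164.] 550.1 156.8 D 33.8
 top 0.081 333 [475. 229.] 848.2 -190.2 D 72.7
 top 0.081 143 [320. 267.] 541.4 -209.5 D 23.1
 top 0.041 86 [263. 153.] 600.6 300.4 D 40.4
 top 0.041 24 [235. 160.] 517.5 278.5 D 16.6
 top 0.041 123 [277. 162.] 616.0 234.0 D 47.4
 top 0.041 64 [246. 171.] 529.1 210.4 D 34.4
 top 0.041 75 [288. 174.] 621.4 166.4 D 30.9
 top 0.041 232 [352. 176.] 768.4 119.2 D 117.7
 top 0.041 57 [259. 181.] 546.8 153.0 D 27.9
 top 0.041 53 [302. 187.] 629.9 97.8 D 23.6
 top 0.041 579 [407. 229.] 763.4 -104.6 D 155.7
 top 0.041 216 [471. 250.] 841.2 -195.4 D 67.6
 top 0.041 84 [318. 289.] 539.7 -210.6 D 22.6
 top 0.041 2577 [529. 315.] 814.4 -358.6 D 145.6
```

To row units: -365 mm is -0.365, -160 mm is -0.16.

carry_out(plan=[{"delta_rot": [0, 0, 0], "slide": [-0.001, -0.04, 0], "jaw": 42}, {"delta_rot": [0, 0, 0], "slide": [-0.002, -0.1, 0], "jaw": 42}, {"delta_rot": [0, 0, 0], "slide": [-0.003, -0.16, 0], "jaw": 42}, {"delta_rot": [0, 0, 0], "slide": [-0.004, -0.22, 0], "jaw": 42}, {"delta_rot": [0, 0, 0], "slide": [-0.005, -0.28, 0], "jaw": 42}, {"delta_rot": [0, 0, 0], "slide": [-0.006, -0.33, 0], "jaw": 42}, {"delta_rot": [0, 0, 0], "slide": [-0.007, -0.355, 0], "jaw": 42}, {"delta_rot": [0, 0, 0], "slide": [-0.007, -0.365, 0], "jaw": 42}, {"delta_rot": [0, 0, 0], "slide": [-0.007, -0.365, 0], "jaw": 42}])

```text
clock: 23.25
tool_pos: [0.5404, -0.2081, 0.1824]
tcp_rot: [0.656, 0.755, -0.0, -0.001]
ft_force: [-0.2, 0.8, 0.1]
opening: 0.042
gripper_force: 0.0
```

To row units: -140 mm is -0.14, -125 mm is -0.125.

carry_out(plan=[{"delta_rot": [0, 0, 0], "slide": [0, 0, -0.04], "jaw": 42}, {"delta_rot": [0, 0, 0], "slide": [0, 0, -0.09], "jaw": 42}, {"delta_rot": [0, 0, 0], "slide": [0, 0, -0.125], "jaw": 42}, {"delta_rot": [0, 0, 0], "slide": [0, 0, -0.14], "jaw": 42}, {"delta_rot": [0, 0, 0], "slide": [0, 0, -0.14], "jaw": 42}, {"delta_rot": [0, 0, 0], "slide": [0, 0, -0.14], "jaw": 42}])

```text
clock: 24.0
tool_pos: [0.5416, -0.2084, 0.0447]
tcp_rot: [0.656, 0.755, 0.0, 0.001]
ft_force: [0.1, 1.1, -0.6]
opening: 0.0419
gripper_force: 0.0
```

To row units: 140 mm is 0.14, 100 mm is 0.1.

carry_out(plan=[{"delta_rot": [0, 0, 0], "slide": [0, 0, 0], "jaw": 15}, {"delta_rot": [0, 0, 0], "slide": [0, 0, 0], "jaw": 15}, {"delta_rot": [0, 0, 0], "slide": [0, 0, 0], "jaw": 15}, {"delta_rot": [0, 0, 0], "slide": [0, 0, 0], "jaw": 15}, {"delta_rot": [0, 0, 0], "slide": [0, 0, 0], "jaw": 15}, {"delta_rot": [0, 0, 0], "slide": [0, 0, 0.015], "jaw": 15}, {"delta_rot": [0, 0, 0], "slide": [0, 0, 0.05], "jaw": 15}, {"delta_rot": [0, 0, 0], "slide": [0, 0, 0.1], "jaw": 15}, {"delta_rot": [0, 0, 0], "slide": [0, 0, 0.14], "jaw": 15}, {"delta_rot": [0, 0, 0], "slide": [0, 0, 0.14], "jaw": 15}], newtons=50)

```text
clock: 25.25
tool_pos: [0.542, -0.209, 0.1872]
tcp_rot: [0.656, 0.755, 0.001, 0.003]
ft_force: [-0.2, -0.9, -2.0]
opening: 0.0219
gripper_force: 49.3
```

To row units: 299 mm is 0.299, 290 mm is 0.29.

carry_out(plan=[{"delta_rot": [0, 0, 0], "slide": [0.001, 0.02, 0], "jaw": 15}, {"delta_rot": [0, 0, 0], "slide": [0.004, 0.065, 0], "jaw": 15}, {"delta_rot": [0, 0, 0], "slide": [0.006, 0.12, 0], "jaw": 15}, {"delta_rot": [0, 0, 0], "slide": [0.009, 0.175, 0], "jaw": 15}, {"delta_rot": [0, 0, 0], "slide": [0.012, 0.23, 0], "jaw": 15}, {"delta_rot": [0, 0, 0], "slide": [0.015, 0.27, 0], "jaw": 15}, {"delta_rot": [0, 0, 0], "slide": [0.016, 0.29, 0], "jaw": 15}, {"delta_rot": [0, 0, 0], "slide": [0.016, 0.299, 0], "jaw": 15}, {"delta_rot": [0, 0, 0], "slide": [0.016, 0.299, 0], "jaw": 15}])

```text
clock: 26.38
tool_pos: [0.5564, 0.0903, 0.1829]
tcp_rot: [0.656, 0.755, -0.0, -0.0]
ft_force: [-0.3, 0.8, -1.6]
opening: 0.0223
gripper_force: 49.2
```

To row units: -139 mm is -0.139, -138 mm is -0.138.

carry_out(plan=[{"delta_rot": [0, 0, 0], "slide": [0, 0, -0.025], "jaw": 15}, {"delta_rot": [0, 0, 0], "slide": [0, 0, -0.065], "jaw": 15}, {"delta_rot": [0, 0, 0], "slide": [0, 0, -0.1], "jaw": 15}, {"delta_rot": [0, 0, 0], "slide": [0, 0, -0.122], "jaw": 15}, {"delta_rot": [0, 0, 0], "slide": [0, 0, -0.132], "jaw": 15}, {"delta_rot": [0, 0, 0], "slide": [0, 0, -0.137], "jaw": 15}, {"delta_rot": [0, 0, 0], "slide": [0, 0, -0.138], "jaw": 15}, {"delta_rot": [0, 0, 0], "slide": [0, 0, -0.139], "jaw": 15}, {"delta_rot": [0, 0, 0], "slide": [0, 0, -0.139], "jaw": 15}])

```text
clock: 27.5
tool_pos: [0.5569, 0.0906, 0.0447]
tcp_rot: [0.656, 0.755, 0.0, 0.0]
ft_force: [-0.7, -0.1, -1.6]
opening: 0.022
gripper_force: 49.2
```

To row units: 139 mm is 0.139, 80 mm is 0.08.

carry_out(plan=[{"delta_rot": [0, 0, 0], "slide": [0, 0, -0.001], "jaw": 15}, {"delta_rot": [0, 0, 0], "slide": [0, 0, -0.001], "jaw": 15}, {"delta_rot": [0, 0, 0], "slide": [0, 0, -0.001], "jaw": 40}, {"delta_rot": [0, 0, 0], "slide": [0, 0, -0.001], "jaw": 40}, {"delta_rot": [0, 0, 0], "slide": [0, 0, -0.001], "jaw": 40}, {"delta_rot": [0, 0, 0], "slide": [0, 0, -0.001], "jaw": 40}, {"delta_rot": [0, 0, 0], "slide": [0, 0, 0.024], "jaw": 40}, {"delta_rot": [0, 0, 0], "slide": [0, 0, 0.08], "jaw": 40}, {"delta_rot": [0, 0, 0], "slide": [0, 0, 0.139], "jaw": 40}, {"delta_rot": [0, 0, 0], "slide": [0, 0, 0.139], "jaw": 40}])

```text
clock: 28.75
tool_pos: [0.5588, 0.0908, 0.1877]
tcp_rot: [0.656, 0.755, 0.003, 0.003]
ft_force: [0.9, -0.5, 0.1]
opening: 0.0404
gripper_force: 0.0
```

To row units: -150 mm is -0.15, -110 mm is -0.11.

carry_out(plan=[{"delta_rot": [0, 0, 0], "slide": [0, -0.06, 0.02], "jaw": 40}, {"delta_rot": [0, 0, 0], "slide": [0, -0.11, 0.04], "jaw": 40}, {"delta_rot": [0, 0, 0], "slide": [0, -0.15, 0.05], "jaw": 40}, {"delta_rot": [0, 0, 0], "slide": [0, -0.15, 0.05], "jaw": 40}, {"delta_rot": [0, 0, 0], "slide": [0, -0.15, 0.05], "jaw": 40}, {"delta_rot": [0, 0, 0], "slide": [0, -0.15, 0.05], "jaw": 40}])

```text
clock: 29.5
tool_pos: [0.5565, -0.0584, 0.2326]
tcp_rot: [0.655, 0.755, -0.0, -0.001]
ft_force: [1.4, -0.4, 0.6]
opening: 0.04
gripper_force: 0.0
```

```bash
python3 - <<'E' | grep -v gray
from h import *
snap('scene','scene3')
import m; m.measure(('scene3',))
E
```

```text
scene3 bench z 0.0013578696695333526
 red [ 295  211  122   71 2629] [581.  195.4] [157.4 280.4] 7.92
 top 0.081 59 [321. 206.] 557.2 91.4 D 25.4
 top 0.081 85 [348. 211.] 547.8 156.4 D 34.0
 top 0.081 149 [376. 215.] 537.9 222.2 D 46.8
 top 0.081 127 [405. 221.] 528.9 288.0 D 39.4
 top 0.081 110 [159. 259.] 836.8 -180.6 D 53.5
 top 0.041 30 [320. 219.] 561.1 94.8 D 18.4
 top 0.041 1199 [104. 238.] 817.2 -369.9 D 169.6
 top 0.041 45 [346. 224.] 552.0 158.7 D 28.1
 top 0.041 62 [373. 231.] 543.6 224.4 D 42.8
 top 0.041 52 [401. 236.] 536.3 290.3 D 33.8
 top 0.041 48 [312. 240.] 632.3 99.1 D 21.5
 top 0.041 74 [342. 245.] 620.5 165.9 D 32.4
 top 0.041 569 [212. 258.] 766.6 -97.4 D 160.6
 top 0.041 146 [370. 252.] 616.5 234.7 D 45.4
 top 0.041 116 [401. 256.] 601.9 301.5 D 38.1
 top 0.041 204 [301. 302.] 769.4 128.9 D 119.0
```

View pics/scene3.png

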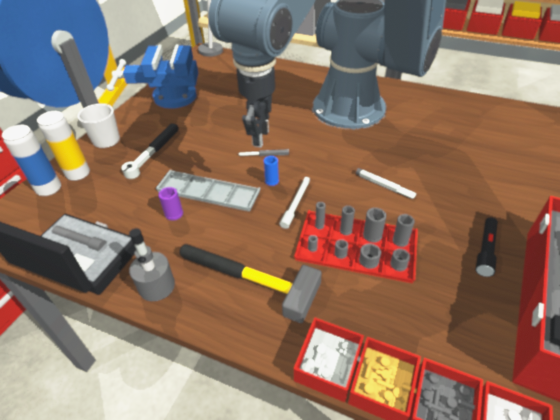

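All four deep sockets, at px (321,214), (347,219), (375,225) and (404,230), stand upright before the matching shorts. The shorts have not moved and the gripper is clear.

```bash
python3 -c "
from bench import *
print(close_job())"
```

```text
the job is handed in; nothing more can be done
None
```

The job is handed in at about 30 s on the clock: in the last camera check all four deep sockets stood upright in the front-row bays before their own-diameter shorts, the shorts had not moved measurably, and the gripper was clear; the hand-in returned no verdict.

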